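Shift four tested plug-in units to the transit tray in panel order

TASK

The four plug-in units on the test rail (clear-cover relay, timer, red fuse carrier, brass test plug) have passed their tests. Move them into the transit tray in the same left-to-right order in which they stand on the rail, one in the middle of each bay, standing upright on the bay floor and let go. Keep each one upright all the way and set it down rather than letting it drop, and do not knock any of them over.

Things in the scene. Friction and masses are not known exactly. Their poses are not given: they have to be found in the camera images.
- relay_mid (a point): Auxiliary relay: square black foot 38 by 38, clear see-through cover 36 by 36 above it with copper coil and contacts inside; 62 high, about 110 g. Starts in one of the bases, square to it within 5 degrees. Point: its centre, half-way up; z up.
- timer_mid (a point): Timer relay: grey box 45 by 45 with a white dial and a small black knob on top; body 50 high, 56 with the knob, about 130 g. Starts in one of the bases, square to it within 5 degrees. Point: its centre, half-way up; z up.
- fuse_mid (a point): Red ceramic fuse carrier: body 50 long (its x, lying across the row) x 24 wide, from 12 to 40 above its underside, on two brass blade feet, grip rib 36 x 12 on top; 52 high, 130 g. A spare one lying on its side on the worktop is not part of the job. Starts in one of the bases, square to it within 5 degrees. Point: its centre, half-way up; z up.
- plug_mid (a point): Squat brass test plug: upright cylinder, knurled head 40 diameter from 22 above its underside to the top, body 37 diameter below it and a black foot 34 diameter (lowest 12); 50 high, about 300 g. Starts in one of the bases, square to it within 5 degrees. Point: its centre, half-way up; z up.
- base_relay: Black plug-in base, fixed on the test rail, 64 (along the row) x 102 x 21 high, screw terminals on low front and back tiers; all four look alike. In this one the clear-cover relay stands at the start: it marks that unit's place in the row. Origin: centre of underside, 8 above the worktop. Unit's underside is 18 above this origin, in a recess 3 deep, 56 x 54. Axes as the rail's.
- base_timer: Black plug-in base, fixed on the test rail, 64 (along the row) x 102 x 21 high, screw terminals on low front and back tiers; all four look alike. In this one the timer stands at the start: it marks that unit's place in the row. Origin: centre of underside, 8 above the worktop. Unit's underside is 18 above this origin, in a recess 3 deep, 56 x 54. Axes as the rail's.
- base_fuse: Black plug-in base, fixed on the test rail, 64 (along the row) x 102 x 21 high, screw terminals on low front and back tiers; all four look alike. In this one the red fuse carrier stands at the start: it marks that unit's place in the row. Origin: centre of underside, 8 above the worktop. Unit's underside is 18 above this origin, in a recess 3 deep, 56 x 54. Axes as the rail's.
- base_plug: Black plug-in base, fixed on the test rail, 64 (along the row) x 102 x 21 high, screw terminals on low front and back tiers; all four look alike. In this one the brass test plug stands at the start: it marks that unit's place in the row. Origin: centre of underside, 8 above the worktop. Unit's underside is 18 above this origin, in a recess 3 deep, 56 x 54. Axes as the rail's.
- test_rail: Fixed aluminium plate 110 x 310 x 6 with a steel DIN rail carrying the four bases in a row, 72 apart. Left or right of the tray. Origin: centre of its underside, on the worktop; x away from the robot, y along the row to the robot's left, turned up to 15 degrees. Base centres: x = 0, y = -108, -36, 36, 108.
- tray: Fixed grey tray, 118 x 308 over end lugs; walls and dividers 4 thick, 16 high. Four bays, inside 68 (along the row) x 110, floor 4 above the worktop, dark flat rubber patch in the middle of each. Origin: centre of underside, on the worktop; x away from the robot, y along the row to the robot's left, turned up to 15 degrees. Bay centres: x = 0, y = -108, -36, 36, 108; same order as the rail.
Things that resemble listed ones, but are neither listed nor needed, are in the scene too. What is shaped like the part that bears relay_mid but green, purple or turquoise is not meant.

How it is judged:
By the outcome, as a careful person would: the job done as asked, in the order asked, and still so for the second after the job is handed in, with the robot touching nothing.
It also fails if it takes over 115 s, if anything falls off the work surface, if the arm or the gripper's body presses on something with over 40 N, if the wrist force passes 120 N, or if a joint passes its speed limit or range.

ROBOT

A 6-joint arm with a two-finger parallel gripper is mounted at the origin on the work surface. World frame = base frame: x ahead of the robot, y to its left, z up, the work surface at z = 0. Lengths are in m, angles in rad, forces in N, time in s.
With the tool pointing down it reaches from about 0.35 to 0.775 m from the base axis. Payload 7.3 kg.
Tool frame: the origin (TCP) lies midway between the tips of the shut fingers; the grasp point (between the pads) lies 19 mm behind it (robot.grip_depth is the z of the grasp point in the tool frame, in m); z points along the fingers, y is the line along which they close (so a half turn about z gives the same grasp; the last joint's range is limited). The gripper opens to 92 mm and grips with 3 to 60 N. Pads are 19 mm wide; open, the fingers measure 130 mm over their backs; the gripper's body (75 mm by 190 mm) begins 47 mm behind the grasp point.
Start: joints at [1.162, 0.342, 1.524, -0, 1.275, -0.146], TCP at [0.136, 0.507, 0.227] pointing down, gripper open.
Joint ranges: [-2.53, 2.53], [-0.77, 2.02], [0.04, 2.7], [-1, 4.14], [0.28, 2.66], [-3.11, 3.11]. Speed limits (rad/s): [2.57, 2.57, 3.14, 3.14, 3.14, 3.14].

INTERFACE

Orientations are given as [roll, pitch, yaw] about the fixed x, y, z axes, in that order (R = Rz(yaw) Ry(pitch) Rx(roll)).
In Python, from cell import robot, viewer gives the robot as it stands.
- The arm moves only by the tool step_arm, never from a script. Its argument "increments" is a list of rows, each an object with "delta_pos": the shift along the tool's x, y, z in cm, a list of three; "dr": the turn, a rotation vector about the tool's x, y, z in degrees, a list of three; "fingers": the closure, from -1 (fully open) to 1 (shut), so that 0 is half open. In form: [{"delta_pos": [tx, ty, tz], "dr": [wx, wy, wz], "fingers": fingers}, ...]. A call has exactly 5 rows; each row is the pose to reach, as a shift and turn from the pose commanded when the call began, along the tool's axes at that moment; what a row does not reach only later rows make up. A row lasts 1/8 s, in which the tool goes at most 62.5 mm and 10.7 degrees, less where a joint would pass 70% of its speed; a pose out of reach is approached as far as the arm can. A call with a gripper value outside its range is refused whole. The fingers move at their own pace and stop on an object; "newtons" is the grip in N (left out, the last holds). Time passes only in rows, so rows that repeat a pose let the fingers close, or fill a call up. It gives the time, the measured TCP pose, the force, the opening and the grip force at its end, in the units of the state.
- robot.observe(): the state, without advancing time (a new reading comes with each control period).
- viewer.read_camera(name): name is "scene" or "top" or "wrist"; returns the picture (400x640x3 uint8, red, green, blue); there is no depth.
- viewer.camera_params(name): a dict with "K" (3x3 intrinsics, pixels), "T" (4x4, takes a point from camera to world coordinates). Camera axes: x right, y down, z forward; pixel columns grow to the right and rows downward; lengths in m; the calibration is good to about 2 mm. A picture is of the moment at which its call begins: read the wrist's pose just before it. camera_params takes no time and is no camera call; for the wrist camera it gives the pose at the moment of the call.
- robot.hand_in(): hands the job in; it is judged then, once.
The state is a dict: "time": time; "qpos": joint angles; "qvel": joint speeds; "joint_efforts": joint torques, N m; "tool_pos": TCP position; "tool_rot": TCP orientation; "contact_force": force on the tool from outside, world axes, zero at the start; "torque": the same for the moment, N m; "opening": finger opening in m; "grip_force": force on a finger pad.
Only numpy, scipy, OpenCV 4.12 (cv2) and the standard library are available. Lean on these libraries where they do the work, as an engineer would, in place of code of your own. Each camera call takes 0.05 s, during which the arm holds its last target. There are 200 camera calls.

## Working session

There is one attempt and no reset: what is moved stays moved. The work goes in short steps, Python scripts to look and compute and a tool call to move; the robot and the scene stay as the last step left them, time stands still between calls to the robot, and variables do not carry over. Pictures are saved under pics/ and viewed, at most 14 in all, crops included, and the job is handed in when it is done.

Besides the shell and the picture viewer there is one more tool, called after ">>>" as name([rows], argument=value, ...), one row to a line, values as JSON. step_arm: Moves the arm, as the interface text tells. Its arguments: {"type":"object","properties":{"increments":{"type":"array"},"newtons":{"type":"number"}},"required":["increments"]}

```bash
ls; mkdir -p pics; python3 - <<'E'
from cell import robot, viewer
import cv2, numpy as np
np.set_printoptions(precision=4,suppress=True)
for n in ("top","scene"):
    im=viewer.read_camera(n); cv2.imwrite(f"pics/{n}0.png",im[...,::-1])
    p=viewer.camera_params(n); print(n,np.array(p["K"]),np.array(p["T"]))
print(robot.observe(), robot.grip_depth)
E
```

```text
pics
top [[392.4698   0.     316.672 ]
 [  0.     392.4698 203.4121]
 [  0.       0.       1.    ]] [[-0.0208 -0.99    0.1399  0.3724]
 [-0.9998  0.0211  0.0003 -0.015 ]
 [-0.0032 -0.1398 -0.9902  1.1105]
 [ 0.      0.      0.      1.    ]]
scene [[468.2277   0.     315.6847]
 [  0.     468.2277 195.111 ]
 [  0.       0.       1.    ]] [[ 0.7432  0.4026 -0.5344  1.0975]
 [ 0.6691 -0.4372  0.601  -0.6613]
 [ 0.0083 -0.8042 -0.5943  0.7364]
 [ 0.      0.      0.      1.    ]]
{'time': 0.1, 'qpos': array([ 1.162 ,  0.3426,  1.5249,  0.    ,  1.2754, -0.146 ]), 'qvel': array([ 0.0003, -0.0038, -0.0029,  0.001 , -0.0006,  0.0013]), 'joint_efforts': array([  0.0024, -43.2007, -24.4696,   0.0721,   0.0526,  -0.0001]), 'tool_pos': array([0.1362, 0.5067, 0.2261]), 'tool_rot': array([-3.1403, -0.0002,  2.8788]), 'contact_force': array([ 0.4609, -0.4212,  0.4817]), 'torque': array([-0.0221,  0.025 , -0.0034]), 'grip_force': 0.0, 'opening': 0.09208146747410044} -0.0188
```

View pics/top0.png

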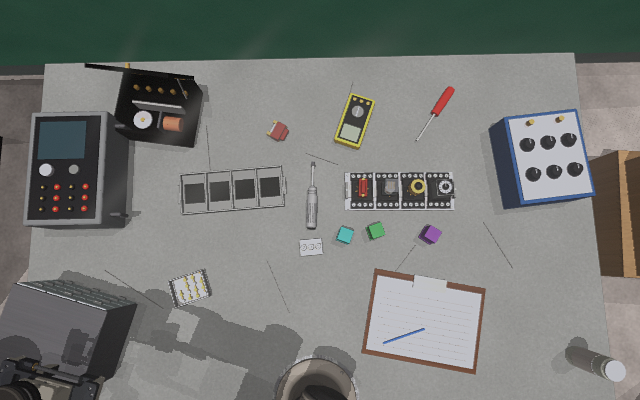

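View pics/scene0.png

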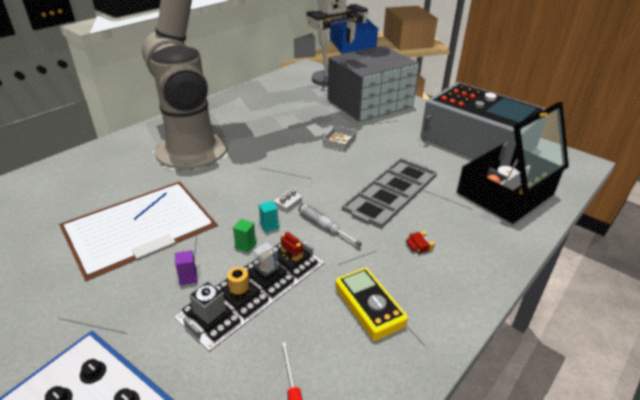

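The top view shows the rail at about (400,190), with the order left to right being red fuse (363,187), clear relay (390,187), brass plug (418,187) and timer (446,187). The tray is at (233,190). 

Lookalikes: the spare fuse on its side (278,130) and the turquoise, green and purple blocks (345,234), (376,230), (430,234). The case's contents at (143,120) and (172,124) also resemble the units. I choose the four units in the bases and check them in an enlarged crop.

```bash
python3 - <<'E'
import cv2, numpy as np
im=cv2.imread("pics/top0.png")
a=cv2.resize(im[160:220,340:460],None,fx=6,fy=6,interpolation=cv2.INTER_CUBIC)[:290]
a=cv2.resize(im[165:215,338:464],None,fx=6,fy=6,interpolation=cv2.INTER_CUBIC)
b=cv2.resize(im[165:215,172:298],None,fx=6,fy=6,interpolation=cv2.INTER_CUBIC)
cv2.imwrite("pics/crop0.png",np.vstack([a,b[:298]]))
E
```

```text
(no output)
```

View pics/crop0.png

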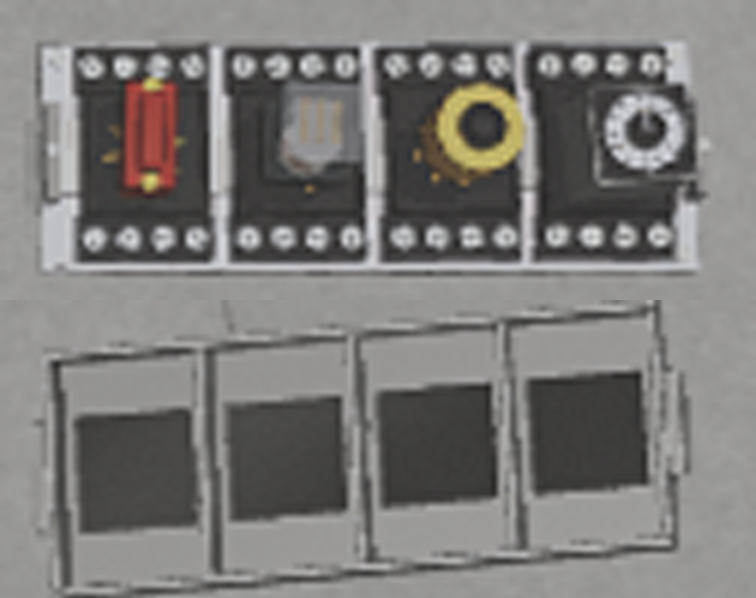

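```bash
cat > h.py <<'E'
import numpy as np, cv2
from cell import robot, viewer
from scipy.spatial.transform import Rotation as R
np.set_printoptions(precision=4,suppress=True)
def ray(p,u,v,z):
    K,T=np.array(p["K"]),np.array(p["T"]); d=T[:3,:3]@np.linalg.solve(K,[u,v,1]); o=T[:3,3]
    return (o+d*(z-o[2])/d[2])
def rect(p,pts,z): return np.array([ray(p,u,v,z)[:2] for u,v in pts])
def need(x,y,z,yaw):
    "shift (cm, tool axes) and turn (deg about tool z) from the measured pose to a tool-down pose, TCP at x,y,z"
    s=robot.observe(); M=R.from_euler('xyz',s["tool_rot"]); 
    G=R.from_euler('xyz',[np.pi,0,yaw]); 
    print("t",round(s["time"],2),"pos",s["tool_pos"],"rot",np.degrees(s["tool_rot"]),"d",M.inv().apply(np.array([x,y,z])-s["tool_pos"])*100,"dr",np.degrees((M.inv()*G).as_rotvec()))
E
python3 - <<'E'
from h import *
p=viewer.camera_params("top")
c=lambda x,y,ox:((x+.5)/6-.5+ox,(y+.5)/6-.5+165)
pl=rect(p,[c(42,43,338),c(690,43,338),c(697,268,338),c(42,268,338)],.006)
print("plate",pl,pl.mean(0),[np.linalg.norm(pl[i]-pl[i-1]) for i in range(4)])
for n,x,y,z in (("fuse",150,135,.078),("relay",322,122,.088),("plug",481,126,.076),("timer",645,130,.076)): print(n,ray(p,*c(x,y,338),z))
for x,y in ((138,170),(288,158),(438,145),(588,132)): print("bay",ray(p,*c(x,y,172),.005))
E
```

```text
plate [[ 0.6187 -0.0968]
 [ 0.612  -0.4068]
 [ 0.5035 -0.4026]
 [ 0.5101 -0.0935]] [ 0.5611 -0.2499] [np.float64(0.10863511687773504), np.float64(0.3100829683479218), np.float64(0.1085494037312888), np.float64(0.30921484067919897)]
fuse [ 0.5597 -0.1383  0.078 ]
relay [ 0.5621 -0.2131  0.088 ]
plug [ 0.561  -0.2863  0.076 ]
timer [ 0.5576 -0.3592  0.076 ]
bay [0.5663 0.3336 0.005 ]
bay [0.5706 0.2622 0.005 ]
bay [0.5754 0.1907 0.005 ]
bay [0.5801 0.1191 0.005 ]
```

Order confirmed: fuse, relay, plug, timer. The rail centre is about (0.561,-0.250) with yaw -1.2°, and the tray centre about (0.573,0.226) with yaw +3.7°. The plate measures 309 x 109, which matches the given size. Next I go above the row and look from close by.

```bash
python3 -c "
from h import *
need(.56,-.23,.24,np.radians(88.8))"
```

```text
t 0.1 pos [0.1362 0.5067 0.2261] rot [-179.9261   -0.011   164.9419] d [-60.0608 -60.129   -1.319 ] dr [-0.0699  0.0398 76.1419]
```

>>> step_arm([
  {"delta_pos": [-6,-1.5,0],"dr": [0,0,8],"fingers": -1},
  {"delta_pos": [-12,-3,0],"dr": [0,0,16],"fingers": -1},
  {"delta_pos": [-18,-4.5,0],"dr": [0,0,24],"fingers": -1},
  {"delta_pos": [-24,-6,0],"dr": [0,0,32],"fingers": -1},
  {"delta_pos": [-30,-7.5,0],"dr": [0,0,40],"fingers": -1},
])

```text
time: 0.72
tool_pos: [0.408, 0.3554, 0.2265]
tool_rot: [-3.141, -0.0, 2.176]
contact_force: [0.2, 0.5, -0.0]
opening: 0.0916
grip_force: 0.0
```

```bash
python3 -c "
from h import *
need(.56,-.23,.24,np.radians(88.8))"
```

```text
t 0.72 pos [0.408  0.3554 0.2265] rot [-179.9783   -0.0124  124.6763] d [-56.7838 -20.806   -1.3558] dr [-0.0248 -0.0052 35.8763]
```

>>> step_arm([
  {"delta_pos": [-5.5,-2,0],"dr": [0,0,7],"fingers": -1},
  {"delta_pos": [-11,-4,0],"dr": [0,0,14],"fingers": -1},
  {"delta_pos": [-16.5,-6,0],"dr": [0,0,21],"fingers": -1},
  {"delta_pos": [-22,-8,0],"dr": [0,0,28],"fingers": -1},
  {"delta_pos": [-27.5,-10,0],"dr": [0,0,35],"fingers": -1},
])

```text
time: 1.35
tool_pos: [0.4822, 0.0721, 0.2265]
tool_rot: [-3.141, -0.0, 1.566]
contact_force: [0.4, 0.4, -0.2]
opening: 0.0918
grip_force: 0.0
```

```bash
python3 -c "
from h import *
need(.56,-.23,.24,np.radians(88.8))"
```

```text
t 1.35 pos [0.4822 0.0721 0.2265] rot [-179.9812   -0.0099   89.7133] d [-30.1688   7.9335  -1.3559] dr [-0.0188 -0.0098  0.9133]
```

>>> step_arm([
  {"delta_pos": [-6,1.6,0],"dr": [0,0,0.5],"fingers": -1},
  {"delta_pos": [-12,3.2,0],"dr": [0,0,0.9],"fingers": -1},
  {"delta_pos": [-18,4.8,-0.6],"dr": [0,0,0.9],"fingers": -1},
  {"delta_pos": [-24,6.4,-1.3],"dr": [0,0,0.9],"fingers": -1},
  {"delta_pos": [-30,7.9,-1.3],"dr": [0,0,0.9],"fingers": -1},
])

```text
time: 1.98
tool_pos: [0.5612, -0.2282, 0.2399]
tool_rot: [3.141, -0.0, 1.554]
contact_force: [1.1, 0.3, 0.3]
opening: 0.0916
grip_force: 0.0
```

```bash
python3 - <<'E'
from h import *
viewer.read_camera("wrist")
p=viewer.camera_params("wrist"); im=viewer.read_camera("wrist")
cv2.imwrite("pics/w1.png",im[...,::-1]); np.savez("w1.npz",**{k:np.array(v) for k,v in p.items()})
print(np.array(p["K"]),np.array(p["T"])); need(.56,-.23,.24,np.radians(88.8))
E
```

```text
[[291.3978   0.     319.1546]
 [  0.     291.3978 201.9028]
 [  0.       0.       1.    ]] [[ 0.9998 -0.0212 -0.005   0.5635]
 [-0.0217 -0.9678 -0.2509 -0.1688]
 [ 0.0005  0.2509 -0.968   0.3957]
 [ 0.      0.      0.      1.    ]]
t 2.08 pos [ 0.5609 -0.232   0.2382] rot [-179.9514    0.0795   88.7175] d [ 0.1956 -0.0915 -0.1806] dr [-0.0487  0.0795 -0.0826]
```

View pics/w1.png

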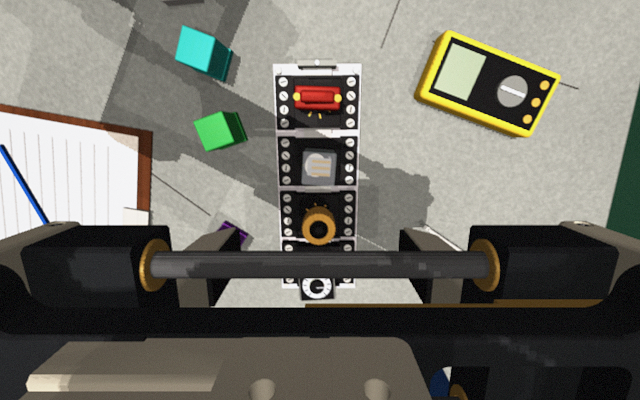

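The wrist view shows the row from the fuse at the top (317,97), through the relay (320,167) and plug (319,227), to the timer (317,287). I enlarge the three visible units.

```bash
python3 - <<'E'
from h import *
im=cv2.imread("pics/w1.png"); cv2.imwrite("pics/w1c.png",np.hstack([cv2.resize(im[60:155,268:368],None,fx=4,fy=6,interpolation=2)[:570] if 0 else cv2.resize(im[60:160,268:368],None,fx=4,fy=4,interpolation=2),cv2.resize(im[148:248,268:368],None,fx=4,fy=4,interpolation=2)]))
E
```

```text
(no output)
```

View pics/w1c.png

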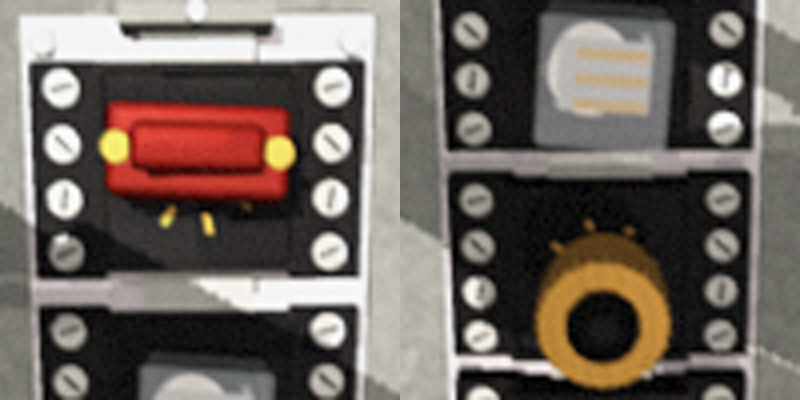

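```bash
python3 - <<'E'
from h import *
p=np.load("w1.npz"); 
c=lambda x,y:((x+.5)/4-.5+268,(y+.5)/4-.5+60)
d=lambda x,y:((x-400+.5)/4-.5+268,(y+.5)/4-.5+148)
print("rib",rect(p,[c(132,122),c(265,124),c(265,168),c(132,165)],.078), "caps",rect(p,[c(115,147),c(279,152)],.066))
print("relay",rect(p,[d(540,12),d(672,20),d(668,150),d(535,145)],.088))
print("plug",ray(p,*d(603,325),.076), "timer",ray(p,317,287,.076))
need(.562,-.142,.16,np.radians(88.8))
E
```

```text
rib [[ 0.5455 -0.1325]
 [ 0.5795 -0.1337]
 [ 0.5794 -0.1444]
 [ 0.5451 -0.1429]] caps [[ 0.54   -0.1373]
 [ 0.5838 -0.1395]]
relay [[ 0.5459 -0.1929]
 [ 0.5803 -0.1957]
 [ 0.579  -0.2303]
 [ 0.5433 -0.2281]]
plug [ 0.5603 -0.284   0.076 ] timer [ 0.5569 -0.3594  0.076 ]
t 2.08 pos [ 0.5609 -0.232   0.2382] rot [-179.9514    0.0795   88.7175] d [ 9.009  -0.0818  7.8071] dr [-0.0487  0.0795 -0.0826]
```

Fuse centre is about (0.562,-0.1385) with yaw -2.4°, and its rib measures 34 x 11, as it should. I move over it.

>>> step_arm([
  {"delta_pos": [4,0,2],"dr": [0,0,1.2],"fingers": -1},
  {"delta_pos": [8,0,5],"dr": [0,0,1.2],"fingers": -1},
  {"delta_pos": [9.3,0,9],"dr": [0,0,1.2],"fingers": -1},
  {"delta_pos": [9.3,0,11.8],"dr": [0,0,1.2],"fingers": -1},
  {"delta_pos": [9.3,0,11.8],"dr": [0,0,1.2],"fingers": -1},
])

```text
time: 2.7
tool_pos: [0.5607, -0.1318, 0.1195]
tool_rot: [-3.136, -0.002, 1.534]
contact_force: [-0.1, -0.4, 0.5]
opening: 0.0918
grip_force: 0.0
```

```bash
python3 - <<'E'
from h import *
p=viewer.camera_params("wrist"); im=viewer.read_camera("wrist")
cv2.imwrite("pics/w2.png",im[...,::-1]); np.savez("w2.npz",**{k:np.array(v) for k,v in p.items()})
need(.5624,-.1385,.039,np.radians(87.6))
E
```

```text
t 2.75 pos [ 0.5619 -0.1326  0.1213] rot [-179.8941   -0.043    87.8677] d [-0.5989  0.0862  8.2314] dr [-0.106  -0.0428  0.2678]
```

View pics/w2.png

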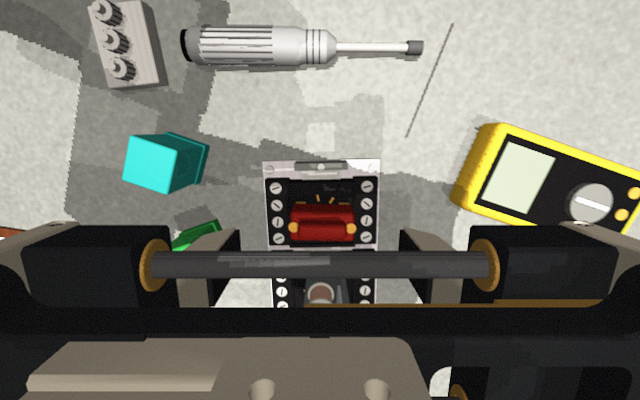

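Wrist view: the fuse sits between the fingers, with its caps at (293,228) and (350,227). I descend and grip.

>>> step_arm([
  {"delta_pos": [-0.6,0.1,2.5],"dr": [0,0,0.3],"fingers": -1},
  {"delta_pos": [-0.6,0.1,5],"dr": [0,0,0.3],"fingers": -1},
  {"delta_pos": [-0.6,0.1,7],"dr": [0,0,0.3],"fingers": -1},
  {"delta_pos": [-0.6,0.1,8.2],"dr": [0,0,0.3],"fingers": -1},
  {"delta_pos": [-0.6,0.1,8.2],"dr": [0,0,0.3],"fingers": -1},
], newtons=20)

```text
time: 3.38
tool_pos: [0.5633, -0.1393, 0.04]
tool_rot: [3.142, -0.0, 1.528]
contact_force: [-0.4, -0.3, 0.3]
opening: 0.0916
grip_force: 0.0
```

>>> step_arm([
  {"delta_pos": [0,0,0],"dr": [0,0,0],"fingers": 1},
  {"delta_pos": [0,0,0],"dr": [0,0,0],"fingers": 1},
  {"delta_pos": [0,0,0],"dr": [0,0,0],"fingers": 1},
  {"delta_pos": [0,0,0],"dr": [0,0,0],"fingers": 1},
  {"delta_pos": [0,0,0],"dr": [0,0,0],"fingers": 1},
], newtons=20)

```text
time: 4.0
tool_pos: [0.5631, -0.1392, 0.0398]
tool_rot: [-3.142, -0.0, 1.528]
contact_force: [-1.7, 0.4, 0.8]
opening: 0.0496
grip_force: 20.0
```

```bash
python3 - <<'E'
from h import *
need(.5663,.334,.10,np.radians(93.7))
E
```

```text
t 4.0 pos [ 0.5631 -0.1392  0.0398] rot [-179.9956   -0.0056   87.5433] d [47.2863 -1.7091 -6.0151] dr [-0.0041 -0.0058 -6.1567]
```

>>> step_arm([
  {"delta_pos": [0,0,-2],"dr": [0,0,0],"fingers": 1},
  {"delta_pos": [0,0,-5],"dr": [0,0,0],"fingers": 1},
  {"delta_pos": [4,0,-7],"dr": [0,0,-1],"fingers": 1},
  {"delta_pos": [9,-0.2,-7],"dr": [0,0,-2],"fingers": 1},
  {"delta_pos": [14,-0.4,-7],"dr": [0,0,-3],"fingers": 1},
])

```text
time: 4.62
tool_pos: [0.5651, 0.0021, 0.1099]
tool_rot: [3.141, -0.0, 1.58]
contact_force: [0.8, 0.9, -1.8]
opening: 0.0498
grip_force: 20.0
```

>>> step_arm([
  {"delta_pos": [5,0.5,0],"dr": [0,0,-1],"fingers": 1},
  {"delta_pos": [11,0.5,0],"dr": [0,0,-2],"fingers": 1},
  {"delta_pos": [17,0.5,0],"dr": [0,0,-3],"fingers": 1},
  {"delta_pos": [22,0.5,0],"dr": [0,0,-3],"fingers": 1},
  {"delta_pos": [25,0.5,0],"dr": [0,0,-3],"fingers": 1},
])

```text
time: 5.25
tool_pos: [0.5671, 0.2535, 0.1093]
tool_rot: [-3.141, -0.0, 1.635]
contact_force: [0.7, -0.5, -0.6]
opening: 0.0502
grip_force: 20.0
```

```bash
python3 - <<'E'
from h import *
viewer.read_camera("wrist");p=viewer.camera_params("wrist"); im=viewer.read_camera("wrist")
cv2.imwrite("pics/w3.png",im[...,::-1]); np.savez("w3.npz",**{k:np.array(v) for k,v in p.items()})
need(.5663,.334,.018,np.radians(93.7))
E
```

```text
t 5.35 pos [0.567  0.2541 0.1093] rot [-179.9842   -0.0483   93.7629] d [7.9654 0.4581 9.1351] dr [-0.0158 -0.0483  0.0629]
```

View pics/w3.png

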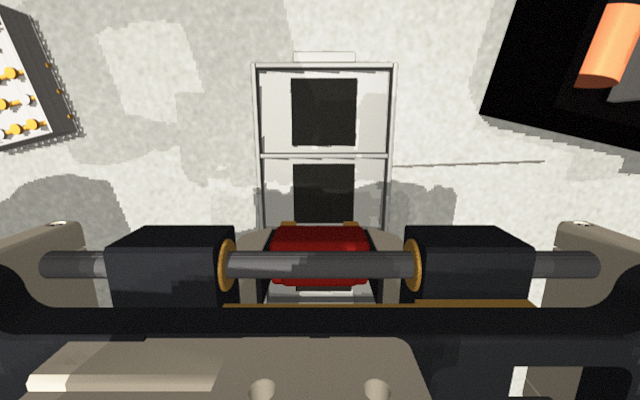

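```bash
python3 - <<'E'
from h import *
p=np.load("w3.npz"); q=viewer.camera_params("top")
P=rect(p,[(292,79),(356,79),(357,147),(292,146)],.005); print("patch",P,P.mean(0))
P=rect(p,[(257,66),(396,66)],.016);print("end wall",P,P.mean(0))
for z in (0,.05,.1): print(z,rect(p,[(480,113),(640,148)],z).ravel(),rect(q,[(195,147),(115,140)],z).ravel())
E
```

```text
patch [[0.5378 0.3608]
 [0.5912 0.3642]
 [0.5975 0.3084]
 [0.5401 0.3056]] [0.5666 0.3347]
end wall [[0.5107 0.3669]
 [0.6208 0.3741]] [0.5658 0.3705]
0 [0.7029 0.3444 0.853  0.3239] [0.7032 0.337  0.7294 0.5721]
0.05 [0.6767 0.3403 0.7987 0.3236] [0.6883 0.3212 0.7134 0.5456]
0.1 [0.6505 0.3361 0.7444 0.3233] [0.6734 0.3053 0.6973 0.5192]
```

Patch centre is (0.5666,0.3347), which agrees with the top view. The case edge is at about x 0.69, clear of the gripper body. I lower the fuse.

>>> step_arm([
  {"delta_pos": [4,0.2,0],"dr": [0,0,0],"fingers": 1},
  {"delta_pos": [8,0.45,0],"dr": [0,0,0],"fingers": 1},
  {"delta_pos": [8,0.45,3.5],"dr": [0,0,0],"fingers": 1},
  {"delta_pos": [8,0.45,7],"dr": [0,0,0],"fingers": 1},
  {"delta_pos": [8,0.45,8.2],"dr": [0,0,0],"fingers": 1},
])

```text
time: 5.98
tool_pos: [0.566, 0.3295, 0.0252]
tool_rot: [-3.137, 0.002, 1.632]
contact_force: [0.3, -0.5, -0.6]
opening: 0.0495
grip_force: 20.0
```

```bash
python3 - <<'E'
from h import *
need(.5665,.334,.018,np.radians(93.7))
E
```

```text
t 5.97 pos [0.566  0.3295 0.0252] rot [-179.7405    0.1067   93.507 ] d [0.4502 0.078  0.7141] dr [-0.2597  0.1062 -0.1933]
```

>>> step_arm([
  {"delta_pos": [0,0,0],"dr": [0,0,0],"fingers": 1},
  {"delta_pos": [0,0,0],"dr": [0,0,0],"fingers": 1},
  {"delta_pos": [0,0,0.2],"dr": [0,0,0],"fingers": 1},
  {"delta_pos": [0,0,0.4],"dr": [0,0,0],"fingers": 1},
  {"delta_pos": [0,0,0.5],"dr": [0,0,0],"fingers": 1},
])

```text
time: 6.6
tool_pos: [0.5674, 0.3311, 0.0229]
tool_rot: [3.141, -0.0, 1.633]
contact_force: [0.4, -0.1, -0.9]
opening: 0.0496
grip_force: 20.0
```

```bash
python3 - <<'E'
from h import *
need(.5665,.334,.018,np.radians(93.7))
E
```

```text
t 6.6 pos [0.5674 0.3311 0.0229] rot [179.9857  -0.0081  93.5466] d [ 0.2974 -0.067   0.4871] dr [ 0.0143 -0.008  -0.1534]
```

>>> step_arm([
  {"delta_pos": [0.3,-0.1,0],"dr": [0,0,0],"fingers": 1},
  {"delta_pos": [0.3,-0.1,0.15],"dr": [0,0,0],"fingers": 1},
  {"delta_pos": [0.3,-0.1,0.25],"dr": [0,0,0],"fingers": 1},
  {"delta_pos": [0.3,-0.1,0.35],"dr": [0,0,0],"fingers": 1},
  {"delta_pos": [0.3,-0.1,0.4],"dr": [0,0,0],"fingers": 1},
])

```text
time: 7.22
tool_pos: [0.5661, 0.3339, 0.0186]
tool_rot: [-3.141, -0.0, 1.633]
contact_force: [-0.3, 1.0, -0.7]
opening: 0.05
grip_force: 20.0
```

```bash
python3 - <<'E'
from h import *
need(.5665,.334,.018,np.radians(93.7)); print(robot.observe()["contact_force"])
E
```

```text
t 7.22 pos [0.5661 0.3339 0.0186] rot [-179.9945   -0.0012   93.5398] d [0.006  0.0362 0.0617] dr [-0.0055 -0.0012 -0.1602]
[-0.2769  1.0365 -0.6885]
```

>>> step_arm([
  {"delta_pos": [0,0,0.03],"dr": [0,0,0],"fingers": 1},
  {"delta_pos": [0,0,0.06],"dr": [0,0,0],"fingers": 1},
  {"delta_pos": [0,0,0.09],"dr": [0,0,0],"fingers": 1},
  {"delta_pos": [0,0,0.1],"dr": [0,0,0],"fingers": 1},
  {"delta_pos": [0,0,0.1],"dr": [0,0,0],"fingers": 1},
])

```text
time: 7.85
tool_pos: [0.5662, 0.334, 0.0178]
tool_rot: [3.141, -0.0, 1.633]
contact_force: [-0.5, -0.7, -0.0]
opening: 0.0498
grip_force: 20.0
```

>>> step_arm([
  {"delta_pos": [0,0,0.03],"dr": [0,0,0],"fingers": 1},
  {"delta_pos": [0,0,0.06],"dr": [0,0,0],"fingers": 1},
  {"delta_pos": [0,0,0.09],"dr": [0,0,0],"fingers": 1},
  {"delta_pos": [0,0,0.1],"dr": [0,0,0],"fingers": 1},
  {"delta_pos": [0,0,0.1],"dr": [0,0,0],"fingers": 1},
])

```text
time: 8.48
tool_pos: [0.5662, 0.334, 0.0178]
tool_rot: [3.141, -0.0, 1.633]
contact_force: [-3.7, -1.6, 7.2]
opening: 0.0497
grip_force: 20.0
```

Contact force 7 N, so it is seated. I release with a partial opening and lift.

>>> step_arm([
  {"delta_pos": [0,0,0],"dr": [0,0,0],"fingers": -0.35},
  {"delta_pos": [0,0,0],"dr": [0,0,0],"fingers": -0.35},
  {"delta_pos": [0,0,0],"dr": [0,0,0],"fingers": -0.35},
  {"delta_pos": [0,0,-1],"dr": [0,0,0],"fingers": -0.35},
  {"delta_pos": [0,0,-3],"dr": [0,0,0],"fingers": -0.5},
])

```text
time: 9.1
tool_pos: [0.5657, 0.3338, 0.0467]
tool_rot: [-3.14, 0.001, 1.633]
contact_force: [0.1, -1.0, -0.6]
opening: 0.0672
grip_force: 0.0
```

>>> step_arm([
  {"delta_pos": [0,0,-4],"dr": [0,0,0],"fingers": -1},
  {"delta_pos": [0,0,-8],"dr": [0,0,0],"fingers": -1},
  {"delta_pos": [-5,0,-10],"dr": [0,0,2],"fingers": -1},
  {"delta_pos": [-11,0,-10],"dr": [0,0,4],"fingers": -1},
  {"delta_pos": [-17,0,-10],"dr": [0,0,6],"fingers": -1},
])

```text
time: 9.72
tool_pos: [0.5769, 0.1629, 0.148]
tool_rot: [3.139, -0.0, 1.528]
contact_force: [0.7, -0.5, -0.1]
opening: 0.0917
grip_force: 0.0
```

```bash
python3 - <<'E'
from h import *
need(.562,-.2115,.13,np.radians(86.3))
im=viewer.read_camera("top");cv2.imwrite("pics/t2.png",cv2.resize(im[165:215,172:298,::-1],None,fx=6,fy=6,interpolation=2))
E
```

```text
t 9.72 pos [0.5769 0.1629 0.148 ] rot [179.8789  -0.0205  87.5293] d [-37.4671   0.1226   1.7858] dr [ 0.1209 -0.0218  1.2293]
```

View pics/t2.png

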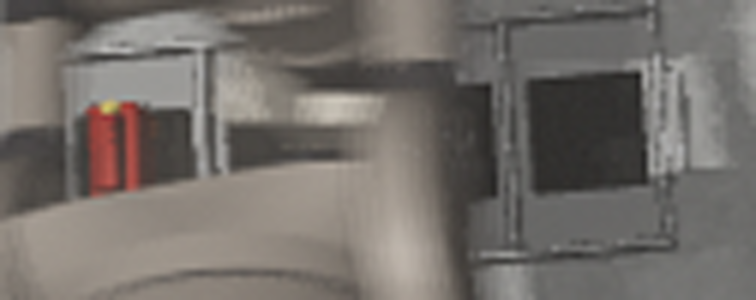

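The fuse stands upright in bay 1 (red at (115,145) in the crop). Next is the relay.

>>> step_arm([
  {"delta_pos": [-6,0,0],"dr": [0,0,1.2],"fingers": -1},
  {"delta_pos": [-12,0,0],"dr": [0,0,1.2],"fingers": -1},
  {"delta_pos": [-18,0,0.5],"dr": [0,0,1.2],"fingers": -1},
  {"delta_pos": [-24,0,1],"dr": [0,0,1.2],"fingers": -1},
  {"delta_pos": [-30,0.1,1.8],"dr": [0,0,1.2],"fingers": -1},
])

```text
time: 10.4
tool_pos: [0.565, -0.1374, 0.1296]
tool_rot: [3.14, 0.0, 1.507]
contact_force: [1.2, -0.5, 0.5]
opening: 0.0918
grip_force: 0.0
```

>>> step_arm([
  {"delta_pos": [-4,0,0],"dr": [0,0,0],"fingers": -1},
  {"delta_pos": [-7.4,0,0],"dr": [0,0,0],"fingers": -1},
  {"delta_pos": [-7.4,0,0],"dr": [0,0,0],"fingers": -1},
  {"delta_pos": [-7.4,0,0],"dr": [0,0,0],"fingers": -1},
  {"delta_pos": [-7.4,0,0],"dr": [0,0,0],"fingers": -1},
])

```text
time: 11.02
tool_pos: [0.5603, -0.2081, 0.1289]
tool_rot: [3.141, -0.0, 1.508]
contact_force: [-1.0, -0.1, -0.7]
opening: 0.0914
grip_force: 0.0
```

```bash
python3 - <<'E'
from h import *
need(.562,-.2115,.042,np.radians(86.3))
p=viewer.camera_params("wrist"); im=viewer.read_camera("wrist")
np.savez("w4.npz",**{k:np.array(v) for k,v in p.items()})
cv2.imwrite("pics/w4.png",cv2.resize(im[150:310,230:410,::-1],None,fx=3,fy=3,interpolation=2))
E
```

```text
t 11.03 pos [ 0.5603 -0.2081  0.1289] rot [179.993   -0.0163  86.4245] d [-0.3306  0.1906  8.693 ] dr [ 0.007  -0.0163  0.1245]
```

View pics/w4.png

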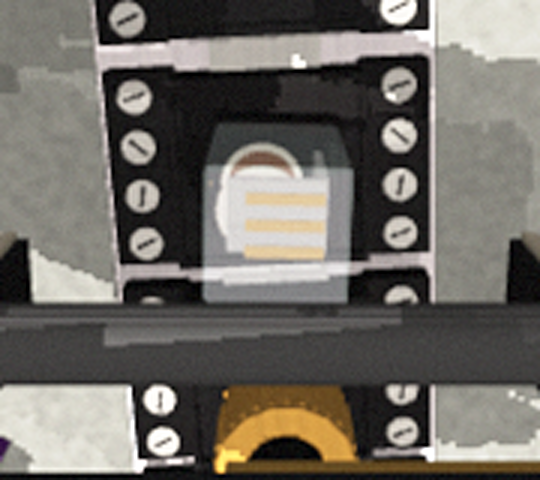

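The relay's cover top spans (203,168) to (350,301) in the crop, square with the gripper.

```bash
python3 - <<'E'
from h import *
p=np.load("w4.npz"); c=lambda x,y:((x+.5)/3-.5+230,(y+.5)/3-.5+150)
P=rect(p,[c(203,168),c(352,167),c(349,302),c(203,301)],.088); print(P,P.mean(0))
E
```

```text
[[ 0.5463 -0.1941]
 [ 0.5812 -0.1961]
 [ 0.5791 -0.2301]
 [ 0.5435 -0.2276]] [ 0.5625 -0.212 ]
```

>>> step_arm([
  {"delta_pos": [-0.4,0.2,2.5],"dr": [0,0,0],"fingers": -1},
  {"delta_pos": [-0.4,0.2,5],"dr": [0,0,0],"fingers": -1},
  {"delta_pos": [-0.4,0.2,7.5],"dr": [0,0,0],"fingers": -1},
  {"delta_pos": [-0.4,0.2,8.6],"dr": [0,0,0],"fingers": -1},
  {"delta_pos": [-0.4,0.2,8.6],"dr": [0,0,0],"fingers": -1},
])

```text
time: 11.7
tool_pos: [0.5617, -0.2129, 0.0424]
tool_rot: [-3.141, -0.001, 1.508]
contact_force: [0.6, -0.2, 0.4]
opening: 0.0914
grip_force: 0.0
```

>>> step_arm([
  {"delta_pos": [0,0,0],"dr": [0,0,0],"fingers": 1},
  {"delta_pos": [0,0,0],"dr": [0,0,0],"fingers": 1},
  {"delta_pos": [0,0,0],"dr": [0,0,0],"fingers": 1},
  {"delta_pos": [0,0,0],"dr": [0,0,0],"fingers": 1},
  {"delta_pos": [0,0,0],"dr": [0,0,0],"fingers": 1},
], newtons=15)

```text
time: 12.32
tool_pos: [0.5618, -0.2135, 0.0428]
tool_rot: [3.141, -0.0, 1.507]
contact_force: [0.0, -0.8, -0.1]
opening: 0.0462
grip_force: 0.0
```

```bash
python3 - <<'E'
from h import *
need(.5708,.2624,.112,np.radians(93.7))
E
```

```text
t 12.32 pos [ 0.5618 -0.2135  0.0428] rot [179.9936  -0.0033  86.3382] d [47.547  -2.143  -6.9202] dr [ 0.0066 -0.0029 -7.3618]
```

Fingers still closing; let them finish.

>>> step_arm([
  {"delta_pos": [0,0,0],"dr": [0,0,0],"fingers": 1},
  {"delta_pos": [0,0,0],"dr": [0,0,0],"fingers": 1},
  {"delta_pos": [0,0,0],"dr": [0,0,0],"fingers": 1},
  {"delta_pos": [0,0,0],"dr": [0,0,0],"fingers": 1},
  {"delta_pos": [0,0,-1],"dr": [0,0,0],"fingers": 1},
])

```text
time: 12.95
tool_pos: [0.5612, -0.2131, 0.0522]
tool_rot: [-3.14, -0.001, 1.507]
contact_force: [0.7, 0.5, -0.4]
opening: 0.0362
grip_force: 14.9
```

>>> step_arm([
  {"delta_pos": [0,0,-3],"dr": [0,0,0],"fingers": 1},
  {"delta_pos": [0,0,-6],"dr": [0,0,0],"fingers": 1},
  {"delta_pos": [4,0,-6],"dr": [0,0,-1],"fingers": 1},
  {"delta_pos": [9,-0.3,-6],"dr": [0,0,-2],"fingers": 1},
  {"delta_pos": [14,-0.6,-6],"dr": [0,0,-4],"fingers": 1},
])

```text
time: 13.58
tool_pos: [0.5647, -0.0722, 0.1134]
tool_rot: [3.141, 0.0, 1.577]
contact_force: [0.3, 0.3, -1.7]
opening: 0.0363
grip_force: 14.9
```

```bash
python3 - <<'E'
from h import *
need(.5708,.2624,.112,np.radians(93.7))
E
```

```text
t 13.57 pos [ 0.5647 -0.0722  0.1134] rot [179.9512   0.0015  90.3524] d [33.4508  0.8109  0.1447] dr [ 0.0488  0.003  -3.3476]
```

>>> step_arm([
  {"delta_pos": [6,0.1,0],"dr": [0,0,-1],"fingers": 1},
  {"delta_pos": [12,0.3,0],"dr": [0,0,-2],"fingers": 1},
  {"delta_pos": [18,0.5,0],"dr": [0,0,-3.3],"fingers": 1},
  {"delta_pos": [24,0.7,0],"dr": [0,0,-3.3],"fingers": 1},
  {"delta_pos": [29,0.8,0],"dr": [0,0,-3.3],"fingers": 1},
])

```text
time: 14.2
tool_pos: [0.5708, 0.2191, 0.1135]
tool_rot: [3.141, -0.0, 1.635]
contact_force: [0.3, -0.2, -1.6]
opening: 0.0362
grip_force: 14.9
```

>>> step_arm([
  {"delta_pos": [3,0,0],"dr": [0,0,0],"fingers": 1},
  {"delta_pos": [4.3,0.2,0],"dr": [0,0,0],"fingers": 1},
  {"delta_pos": [4.3,0.2,3],"dr": [0,0,0],"fingers": 1},
  {"delta_pos": [4.3,0.2,6],"dr": [0,0,0],"fingers": 1},
  {"delta_pos": [4.3,0.2,8],"dr": [0,0,0],"fingers": 1},
])

```text
time: 14.82
tool_pos: [0.5701, 0.2585, 0.0316]
tool_rot: [-3.14, 0.001, 1.633]
contact_force: [0.5, 0.1, -1.6]
opening: 0.036
grip_force: 14.9
```

>>> step_arm([
  {"delta_pos": [0,0,0],"dr": [0,0,0],"fingers": 1},
  {"delta_pos": [0,0,0],"dr": [0,0,0],"fingers": 1},
  {"delta_pos": [0,0,0],"dr": [0,0,0],"fingers": 1},
  {"delta_pos": [0,0,0],"dr": [0,0,0],"fingers": 1},
  {"delta_pos": [0,0,0],"dr": [0,0,0],"fingers": 1},
])

```text
time: 15.45
tool_pos: [0.5704, 0.2598, 0.0332]
tool_rot: [3.141, -0.0, 1.634]
contact_force: [0.8, -0.4, -0.7]
opening: 0.0362
grip_force: 14.9
```

```bash
python3 - <<'E'
from h import *
need(.5706,.2612,.0208,np.radians(93.7))
E
```

```text
t 15.45 pos [0.5704 0.2598 0.0332] rot [179.9621  -0.0112  93.6471] d [0.1384 0.0236 1.238 ] dr [ 0.0379 -0.0112 -0.0529]
```

>>> step_arm([
  {"delta_pos": [0.1,0,0.4],"dr": [0,0,0],"fingers": 1},
  {"delta_pos": [0.1,0,0.8],"dr": [0,0,0],"fingers": 1},
  {"delta_pos": [0.1,0,1],"dr": [0,0,0],"fingers": 1},
  {"delta_pos": [0.1,0,1.1],"dr": [0,0,0],"fingers": 1},
  {"delta_pos": [0.1,0,1.1],"dr": [0,0,0],"fingers": 1},
])

```text
time: 16.08
tool_pos: [0.5702, 0.2607, 0.0217]
tool_rot: [-3.142, -0.0, 1.634]
contact_force: [-0.5, -0.1, -0.5]
opening: 0.036
grip_force: 14.9
```

>>> step_arm([
  {"delta_pos": [0,0,0.05],"dr": [0,0,0],"fingers": 1},
  {"delta_pos": [0,0,0.1],"dr": [0,0,0],"fingers": 1},
  {"delta_pos": [0,0,0.15],"dr": [0,0,0],"fingers": 1},
  {"delta_pos": [0,0,0.18],"dr": [0,0,0],"fingers": 1},
  {"delta_pos": [0,0,0.18],"dr": [0,0,0],"fingers": 1},
])

```text
time: 16.7
tool_pos: [0.5703, 0.2608, 0.0207]
tool_rot: [3.141, -0.0, 1.634]
contact_force: [-2.3, -1.5, 4.4]
opening: 0.036
grip_force: 14.9
```

Seated. I release and go back to the plug.

>>> step_arm([
  {"delta_pos": [0,0,0],"dr": [0,0,0],"fingers": -0.2},
  {"delta_pos": [0,0,0],"dr": [0,0,0],"fingers": -0.2},
  {"delta_pos": [0,0,0],"dr": [0,0,0],"fingers": -0.2},
  {"delta_pos": [0,0,-1],"dr": [0,0,0],"fingers": -0.2},
  {"delta_pos": [0,0,-3],"dr": [0,0,0],"fingers": -0.2},
])

```text
time: 17.32
tool_pos: [0.5698, 0.2606, 0.05]
tool_rot: [-3.14, 0.0, 1.634]
contact_force: [0.2, -0.5, -0.3]
opening: 0.0553
grip_force: 0.0
```

>>> step_arm([
  {"delta_pos": [0,0,-4],"dr": [0,0,0],"fingers": -0.5},
  {"delta_pos": [0,0,-8],"dr": [0,0,0],"fingers": -1},
  {"delta_pos": [-5,0,-9],"dr": [0,0,2],"fingers": -1},
  {"delta_pos": [-11,0,-9],"dr": [0,0,4],"fingers": -1},
  {"delta_pos": [-17,0,-9],"dr": [0,0,5],"fingers": -1},
])

```text
time: 17.95
tool_pos: [0.5812, 0.0897, 0.1411]
tool_rot: [3.14, -0.0, 1.547]
contact_force: [0.2, -0.5, -0.5]
opening: 0.0914
grip_force: 0.0
```

```bash
python3 - <<'E'
from h import *
need(.5603,-.285,.13,np.radians(88.8))
E
```

```text
t 17.95 pos [0.5812 0.0897 0.1411] rot [179.8965  -0.0075  88.6528] d [-37.5042  -1.2124   1.0998] dr [ 0.1035 -0.0073 -0.1472]
```

>>> step_arm([
  {"delta_pos": [-6,-0.2,0],"dr": [0,0,0],"fingers": -1},
  {"delta_pos": [-12,-0.4,0],"dr": [0,0,0],"fingers": -1},
  {"delta_pos": [-18,-0.6,0.5],"dr": [0,0,0],"fingers": -1},
  {"delta_pos": [-24,-0.8,1],"dr": [0,0,0],"fingers": -1},
  {"delta_pos": [-30,-1,1],"dr": [0,0,0],"fingers": -1},
])

```text
time: 18.58
tool_pos: [0.5636, -0.2105, 0.1304]
tool_rot: [3.141, -0.0, 1.547]
contact_force: [0.4, 0.1, -0.1]
opening: 0.0915
grip_force: 0.0
```

>>> step_arm([
  {"delta_pos": [-4,-0.1,0],"dr": [0,0,0],"fingers": -1},
  {"delta_pos": [-7,-0.2,0],"dr": [0,0,0],"fingers": -1},
  {"delta_pos": [-7,-0.2,0],"dr": [0,0,0],"fingers": -1},
  {"delta_pos": [-7,-0.2,0],"dr": [0,0,0],"fingers": -1},
  {"delta_pos": [-7,-0.2,0],"dr": [0,0,0],"fingers": -1},
])

```text
time: 19.2
tool_pos: [0.5605, -0.2773, 0.1302]
tool_rot: [3.141, -0.0, 1.548]
contact_force: [-0.0, -0.1, 0.3]
opening: 0.0917
grip_force: 0.0
```

```bash
python3 - <<'E'
from h import *
need(.5603,-.285,.043,np.radians(88.8))
p=viewer.camera_params("wrist"); im=viewer.read_camera("wrist")
np.savez("w5.npz",**{k:np.array(v) for k,v in p.items()})
cv2.imwrite("pics/w5.png",cv2.resize(im[130:310,230:410,::-1],None,fx=3,fy=3,interpolation=2))
E
```

```text
t 19.2 pos [ 0.5605 -0.2773  0.1302] rot [179.9935  -0.0166  88.721 ] d [-0.7719 -0.0064  8.7149] dr [ 0.0065 -0.0166 -0.079 ]
```

View pics/w5.png

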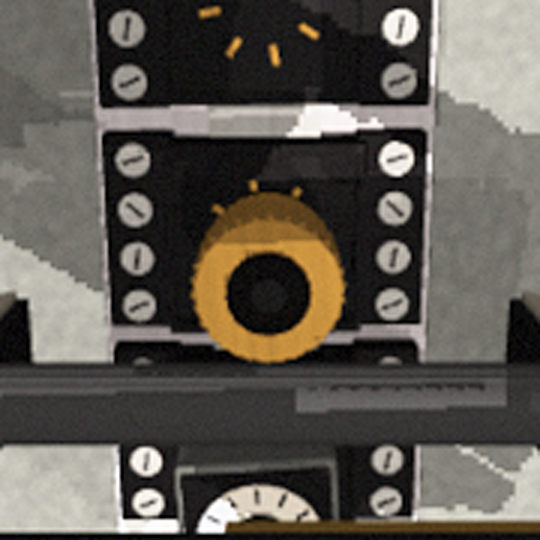

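The plug's head top centre is at about (269,288) in the crop, with radius about 77.

```bash
python3 - <<'E'
from h import *
p=np.load("w5.npz"); c=lambda x,y:((x+.5)/3-.5+230,(y+.5)/3-.5+130)
P=rect(p,[c(192,288),c(346,288),c(269,363),c(269,288)],.076); print(P)
need(P[3][0],P[3][1],.043,np.radians(88.8))
E
```

```text
[[ 0.5414 -0.2832]
 [ 0.5806 -0.2841]
 [ 0.5606 -0.3042]
 [ 0.561  -0.2836]]
t 19.25 pos [ 0.5606 -0.2774  0.1302] rot [179.9905  -0.0072  88.7257] d [-0.6241  0.0586  8.7164] dr [ 0.0095 -0.0072 -0.0743]
```

>>> step_arm([
  {"delta_pos": [-0.6,0,2.5],"dr": [0,0,0],"fingers": -1},
  {"delta_pos": [-0.6,0,5],"dr": [0,0,0],"fingers": -1},
  {"delta_pos": [-0.6,0,7.5],"dr": [0,0,0],"fingers": -1},
  {"delta_pos": [-0.6,0,8.7],"dr": [0,0,0],"fingers": -1},
  {"delta_pos": [-0.6,0,8.7],"dr": [0,0,0],"fingers": -1},
])

```text
time: 19.88
tool_pos: [0.56, -0.2839, 0.0424]
tool_rot: [-3.14, -0.001, 1.548]
contact_force: [-0.2, 0.4, 0.3]
opening: 0.0915
grip_force: 0.0
```

>>> step_arm([
  {"delta_pos": [0,0,0],"dr": [0,0,0],"fingers": 1},
  {"delta_pos": [0,0,0],"dr": [0,0,0],"fingers": 1},
  {"delta_pos": [0,0,0],"dr": [0,0,0],"fingers": 1},
  {"delta_pos": [0,0,0],"dr": [0,0,0],"fingers": 1},
  {"delta_pos": [0,0,0],"dr": [0,0,0],"fingers": 1},
], newtons=30)

```text
time: 20.5
tool_pos: [0.5601, -0.2846, 0.043]
tool_rot: [3.141, -0.0, 1.547]
contact_force: [0.3, -0.7, -0.8]
opening: 0.0464
grip_force: 0.0
```

>>> step_arm([
  {"delta_pos": [0,0,0],"dr": [0,0,0],"fingers": 1},
  {"delta_pos": [0,0,0],"dr": [0,0,0],"fingers": 1},
  {"delta_pos": [0,0,0],"dr": [0,0,0],"fingers": 1},
  {"delta_pos": [0,0,0],"dr": [0,0,0],"fingers": 1},
  {"delta_pos": [0,0,0],"dr": [0,0,0],"fingers": 1},
])

```text
time: 21.12
tool_pos: [0.5602, -0.2846, 0.0429]
tool_rot: [3.141, -0.0, 1.547]
contact_force: [-0.4, 0.4, 0.5]
opening: 0.0389
grip_force: 30.0
```

>>> step_arm([
  {"delta_pos": [0,0,-2],"dr": [0,0,0],"fingers": 1},
  {"delta_pos": [0,0,-5],"dr": [0,0,0],"fingers": 1},
  {"delta_pos": [2,0,-7],"dr": [0,0,-1],"fingers": 1},
  {"delta_pos": [7,0,-7],"dr": [0,0,-2],"fingers": 1},
  {"delta_pos": [12,0,-7],"dr": [0,0,-3],"fingers": 1},
])

```text
time: 21.75
tool_pos: [0.5623, -0.1622, 0.1128]
tool_rot: [-3.141, -0.001, 1.6]
contact_force: [0.7, 0.7, -2.5]
opening: 0.0383
grip_force: 30.0
```

```bash
python3 - <<'E'
from h import *
need(.5755,.1907,.113,np.radians(93.7))
E
```

```text
t 21.75 pos [ 0.5623 -0.1622  0.1128] rot [-179.9686   -0.0509   91.6719] d [35.235   2.3476  0.0141] dr [-0.0305 -0.0514 -2.0281]
```

>>> step_arm([
  {"delta_pos": [6,0.4,0],"dr": [0,0,-1],"fingers": 1},
  {"delta_pos": [12,0.8,0],"dr": [0,0,-2],"fingers": 1},
  {"delta_pos": [18,1.2,0],"dr": [0,0,-2],"fingers": 1},
  {"delta_pos": [24,1.6,0],"dr": [0,0,-2],"fingers": 1},
  {"delta_pos": [30,2,0],"dr": [0,0,-2],"fingers": 1},
])

```text
time: 22.38
tool_pos: [0.5731, 0.1388, 0.1128]
tool_rot: [-3.141, -0.0, 1.636]
contact_force: [1.0, -0.2, -2.0]
opening: 0.0388
grip_force: 30.0
```

>>> step_arm([
  {"delta_pos": [3,0.2,0],"dr": [0,0,0],"fingers": 1},
  {"delta_pos": [5.1,0.5,0],"dr": [0,0,0],"fingers": 1},
  {"delta_pos": [5.1,0.5,3],"dr": [0,0,0],"fingers": 1},
  {"delta_pos": [5.1,0.5,6],"dr": [0,0,0],"fingers": 1},
  {"delta_pos": [5.1,0.5,8],"dr": [0,0,0],"fingers": 1},
])

```text
time: 23.0
tool_pos: [0.575, 0.1869, 0.0313]
tool_rot: [-3.139, 0.0, 1.634]
contact_force: [0.1, 0.0, -3.1]
opening: 0.0389
grip_force: 30.0
```

>>> step_arm([
  {"delta_pos": [0,0,0],"dr": [0,0,0],"fingers": 1},
  {"delta_pos": [0,0,0],"dr": [0,0,0],"fingers": 1},
  {"delta_pos": [0,0,0],"dr": [0,0,0],"fingers": 1},
  {"delta_pos": [0,0,0],"dr": [0,0,0],"fingers": 1},
  {"delta_pos": [0,0,0],"dr": [0,0,0],"fingers": 1},
])

```text
time: 23.62
tool_pos: [0.5763, 0.1871, 0.0334]
tool_rot: [3.141, -0.0, 1.634]
contact_force: [0.3, 0.4, -3.4]
opening: 0.0389
grip_force: 30.0
```

```bash
python3 - <<'E'
from h import *
need(.5755,.190,.0209,np.radians(93.7))
E
```

```text
t 23.62 pos [0.5763 0.1871 0.0334] rot [179.9583  -0.0094  93.6446] d [ 0.2895 -0.0616  1.2462] dr [ 0.0417 -0.0094 -0.0554]
```

>>> step_arm([
  {"delta_pos": [0.25,-0.1,0.4],"dr": [0,0,0],"fingers": 1},
  {"delta_pos": [0.25,-0.1,0.8],"dr": [0,0,0],"fingers": 1},
  {"delta_pos": [0.25,-0.1,1],"dr": [0,0,0],"fingers": 1},
  {"delta_pos": [0.25,-0.1,1.1],"dr": [0,0,0],"fingers": 1},
  {"delta_pos": [0.25,-0.1,1.1],"dr": [0,0,0],"fingers": 1},
])

```text
time: 24.25
tool_pos: [0.575, 0.1895, 0.0219]
tool_rot: [-3.142, -0.0, 1.634]
contact_force: [0.9, -0.1, -3.4]
opening: 0.0392
grip_force: 30.0
```

>>> step_arm([
  {"delta_pos": [0,0,0.05],"dr": [0,0,0],"fingers": 1},
  {"delta_pos": [0,0,0.1],"dr": [0,0,0],"fingers": 1},
  {"delta_pos": [0,0,0.15],"dr": [0,0,0],"fingers": 1},
  {"delta_pos": [0,0,0.18],"dr": [0,0,0],"fingers": 1},
  {"delta_pos": [0,0,0.18],"dr": [0,0,0],"fingers": 1},
])

```text
time: 24.88
tool_pos: [0.5751, 0.1895, 0.0209]
tool_rot: [3.141, -0.0, 1.634]
contact_force: [-2.1, 0.0, 6.0]
opening: 0.0389
grip_force: 30.0
```

Seated. I release and go to the timer.

>>> step_arm([
  {"delta_pos": [0,0,0],"dr": [0,0,0],"fingers": -0.2},
  {"delta_pos": [0,0,0],"dr": [0,0,0],"fingers": -0.2},
  {"delta_pos": [0,0,0],"dr": [0,0,0],"fingers": -0.2},
  {"delta_pos": [0,0,-1],"dr": [0,0,0],"fingers": -0.2},
  {"delta_pos": [0,0,-3],"dr": [0,0,0],"fingers": -0.2},
])

```text
time: 25.5
tool_pos: [0.5745, 0.1894, 0.0502]
tool_rot: [-3.14, 0.0, 1.634]
contact_force: [0.2, -0.1, 0.1]
opening: 0.0548
grip_force: 0.0
```

>>> step_arm([
  {"delta_pos": [0,0,-4],"dr": [0,0,0],"fingers": -0.5},
  {"delta_pos": [0,0,-8],"dr": [0,0,0],"fingers": -1},
  {"delta_pos": [-5,0,-9],"dr": [0,0,2],"fingers": -1},
  {"delta_pos": [-11,0,-9],"dr": [0,0,4],"fingers": -1},
  {"delta_pos": [-17,0,-9],"dr": [0,0,5],"fingers": -1},
])

```text
time: 26.12
tool_pos: [0.586, 0.0184, 0.1413]
tool_rot: [3.14, 0.0, 1.547]
contact_force: [0.8, -0.6, -1.2]
opening: 0.0916
grip_force: 0.0
```

```bash
python3 - <<'E'
from h import *
need(.557,-.355,.13,np.radians(88.8))
E
```

```text
t 26.12 pos [0.586  0.0184 0.1413] rot [179.8981   0.0026  88.6529] d [-37.3996  -2.0212   1.1263] dr [ 0.1019  0.0028 -0.1471]
```

>>> step_arm([
  {"delta_pos": [-6,-0.3,0],"dr": [0,0,0],"fingers": -1},
  {"delta_pos": [-12,-0.7,0],"dr": [0,0,0],"fingers": -1},
  {"delta_pos": [-18,-1,0.5],"dr": [0,0,0],"fingers": -1},
  {"delta_pos": [-24,-1.4,1],"dr": [0,0,0],"fingers": -1},
  {"delta_pos": [-30,-1.7,1],"dr": [0,0,0],"fingers": -1},
])

```text
time: 26.75
tool_pos: [0.5612, -0.2815, 0.1305]
tool_rot: [3.141, -0.0, 1.547]
contact_force: [1.0, -0.2, -0.4]
opening: 0.0921
grip_force: 0.0
```

>>> step_arm([
  {"delta_pos": [-4,-0.1,0],"dr": [0,0,0],"fingers": -1},
  {"delta_pos": [-7,-0.3,0],"dr": [0,0,0],"fingers": -1},
  {"delta_pos": [-7,-0.3,0],"dr": [0,0,0],"fingers": -1},
  {"delta_pos": [-7,-0.3,0],"dr": [0,0,0],"fingers": -1},
  {"delta_pos": [-7,-0.3,0],"dr": [0,0,0],"fingers": -1},
])

```text
time: 27.38
tool_pos: [0.5573, -0.3483, 0.1304]
tool_rot: [3.142, -0.0, 1.549]
contact_force: [0.8, -0.4, -0.6]
opening: 0.092
grip_force: 0.0
```

```bash
python3 - <<'E'
from h import *
need(.557,-.359,.039,np.radians(88.8))
p=viewer.camera_params("wrist"); im=viewer.read_camera("wrist")
np.savez("w6.npz",**{k:np.array(v) for k,v in p.items()})
cv2.imwrite("pics/w6.png",cv2.resize(im[130:310,230:410,::-1],None,fx=3,fy=3,interpolation=2))
E
```

```text
t 27.38 pos [ 0.5573 -0.3483  0.1304] rot [179.9956  -0.0164  88.7239] d [-1.0732 -0.0101  9.1406] dr [ 0.0045 -0.0164 -0.0761]
```

View pics/w6.png

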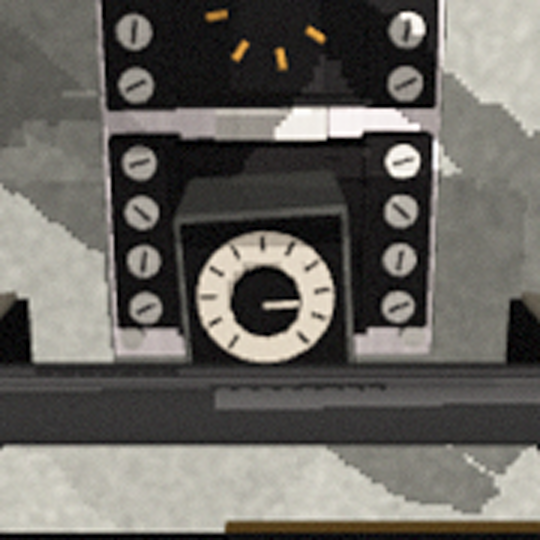

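The timer's dial centre is at (265,297) and its top far edge runs (178,218)-(350,208), so it is turned about +3° relative to the gripper.

```bash
python3 - <<'E'
from h import *
p=np.load("w6.npz"); c=lambda x,y:((x+.5)/3-.5+230,(y+.5)/3-.5+130)
P=rect(p,[c(178,218),c(350,208),c(265,297)],.076); print(P, np.degrees(np.arctan2(*(P[1]-P[0])[::-1])),np.linalg.norm(P[1]-P[0]))
m=P[2];need(m[0],m[1],.039,np.radians(91.8))
E
```

```text
[[ 0.5355 -0.3358]
 [ 0.5785 -0.3342]
 [ 0.5568 -0.3571]] 2.1354225484575218 0.04302170306061744
t 27.43 pos [ 0.5574 -0.3483  0.1304] rot [179.9943  -0.0129  88.7289] d [-0.8816 -0.0404  9.139 ] dr [ 0.0061 -0.0128 -3.0711]
```

>>> step_arm([
  {"delta_pos": [-0.9,0,2],"dr": [0,0,-3.2],"fingers": -1},
  {"delta_pos": [-0.9,0,4.5],"dr": [0,0,-3.2],"fingers": -1},
  {"delta_pos": [-0.9,0,7],"dr": [0,0,-3.2],"fingers": -1},
  {"delta_pos": [-0.9,0,9.1],"dr": [0,0,-3.2],"fingers": -1},
  {"delta_pos": [-0.9,0,9.1],"dr": [0,0,-3.2],"fingers": -1},
])

```text
time: 28.05
tool_pos: [0.5562, -0.357, 0.0375]
tool_rot: [-3.139, -0.003, 1.604]
contact_force: [-0.5, 0.4, 0.3]
opening: 0.0916
grip_force: 0.0
```

>>> step_arm([
  {"delta_pos": [0,0,0],"dr": [0,0,0],"fingers": 1},
  {"delta_pos": [0,0,0],"dr": [0,0,0],"fingers": 1},
  {"delta_pos": [0,0,0],"dr": [0,0,0],"fingers": 1},
  {"delta_pos": [0,0,0],"dr": [0,0,0],"fingers": 1},
  {"delta_pos": [0,0,0],"dr": [0,0,0],"fingers": 1},
], newtons=20)

```text
time: 28.68
tool_pos: [0.5568, -0.3586, 0.0392]
tool_rot: [3.141, 0.0, 1.603]
contact_force: [0.6, 0.4, -1.3]
opening: 0.0464
grip_force: 0.0
```

>>> step_arm([
  {"delta_pos": [0,0,0],"dr": [0,0,0],"fingers": 1},
  {"delta_pos": [0,0,0],"dr": [0,0,0],"fingers": 1},
  {"delta_pos": [0,0,0],"dr": [0,0,0],"fingers": 1},
  {"delta_pos": [0,0,0],"dr": [0,0,0],"fingers": 1},
  {"delta_pos": [0,0,0],"dr": [0,0,0],"fingers": 1},
])

```text
time: 29.3
tool_pos: [0.5568, -0.3586, 0.0392]
tool_rot: [3.142, 0.0, 1.603]
contact_force: [-1.1, 0.3, 1.9]
opening: 0.045
grip_force: 20.0
```

>>> step_arm([
  {"delta_pos": [0,0,-2],"dr": [0,0,0],"fingers": 1},
  {"delta_pos": [0,0,-5],"dr": [0,0,0],"fingers": 1},
  {"delta_pos": [2,0,-7],"dr": [0,0,-1],"fingers": 1},
  {"delta_pos": [7,0,-7],"dr": [0,0,-1.5],"fingers": 1},
  {"delta_pos": [12,0,-7],"dr": [0,0,-1.5],"fingers": 1},
])

```text
time: 29.92
tool_pos: [0.5527, -0.2375, 0.1089]
tool_rot: [3.141, -0.0, 1.628]
contact_force: [0.4, 0.8, -0.7]
opening: 0.0451
grip_force: 20.0
```

```bash
python3 - <<'E'
from h import *
need(.5800,.1187,.109,np.radians(93.7))
E
```

```text
t 29.93 pos [ 0.5527 -0.2375  0.1089] rot [179.9812  -0.0154  93.2831] d [35.4079  4.7684  0.    ] dr [ 0.0188 -0.0154 -0.4169]
```

>>> step_arm([
  {"delta_pos": [6,0.8,0],"dr": [0,0,-0.4],"fingers": 1},
  {"delta_pos": [12,1.6,0],"dr": [0,0,-0.4],"fingers": 1},
  {"delta_pos": [18,2.4,0],"dr": [0,0,-0.4],"fingers": 1},
  {"delta_pos": [24,3.2,0],"dr": [0,0,-0.4],"fingers": 1},
  {"delta_pos": [30,4,0],"dr": [0,0,-0.4],"fingers": 1},
])

```text
time: 30.55
tool_pos: [0.5752, 0.0652, 0.1089]
tool_rot: [3.142, -0.0, 1.636]
contact_force: [0.8, 0.5, -0.1]
opening: 0.045
grip_force: 20.0
```

>>> step_arm([
  {"delta_pos": [3,0.4,0],"dr": [0,0,0],"fingers": 1},
  {"delta_pos": [5.3,0.8,0],"dr": [0,0,0],"fingers": 1},
  {"delta_pos": [5.3,0.8,3],"dr": [0,0,0],"fingers": 1},
  {"delta_pos": [5.3,0.8,6],"dr": [0,0,0],"fingers": 1},
  {"delta_pos": [5.3,0.8,8],"dr": [0,0,0],"fingers": 1},
])

```text
time: 31.18
tool_pos: [0.579, 0.1168, 0.0273]
tool_rot: [-3.14, -0.0, 1.636]
contact_force: [0.1, 0.7, -1.2]
opening: 0.0447
grip_force: 20.0
```

>>> step_arm([
  {"delta_pos": [0,0,0],"dr": [0,0,0],"fingers": 1},
  {"delta_pos": [0,0,0],"dr": [0,0,0],"fingers": 1},
  {"delta_pos": [0,0,0],"dr": [0,0,0],"fingers": 1},
  {"delta_pos": [0,0,0],"dr": [0,0,0],"fingers": 1},
  {"delta_pos": [0,0,0],"dr": [0,0,0],"fingers": 1},
])

```text
time: 31.8
tool_pos: [0.5801, 0.1166, 0.0295]
tool_rot: [3.141, -0.0, 1.636]
contact_force: [0.5, -0.2, -0.9]
opening: 0.0453
grip_force: 20.0
```

```bash
python3 - <<'E'
from h import *
need(.5800,.118,.0172,np.radians(93.7))
E
```

```text
t 31.8 pos [0.5801 0.1166 0.0295] rot [179.957   -0.0065  93.7378] d [ 0.1377 -0.0009  1.2335] dr [ 0.043  -0.0065  0.0378]
```

>>> step_arm([
  {"delta_pos": [0.1,0,0.4],"dr": [0,0,0],"fingers": 1},
  {"delta_pos": [0.1,0,0.8],"dr": [0,0,0],"fingers": 1},
  {"delta_pos": [0.1,0,1],"dr": [0,0,0],"fingers": 1},
  {"delta_pos": [0.1,0,1.1],"dr": [0,0,0],"fingers": 1},
  {"delta_pos": [0.1,0,1.1],"dr": [0,0,0],"fingers": 1},
])

```text
time: 32.42
tool_pos: [0.5798, 0.1176, 0.018]
tool_rot: [-3.141, -0.0, 1.636]
contact_force: [0.3, -0.6, -1.0]
opening: 0.0449
grip_force: 20.0
```

>>> step_arm([
  {"delta_pos": [0,0,0.05],"dr": [0,0,0],"fingers": 1},
  {"delta_pos": [0,0,0.1],"dr": [0,0,0],"fingers": 1},
  {"delta_pos": [0,0,0.15],"dr": [0,0,0],"fingers": 1},
  {"delta_pos": [0,0,0.18],"dr": [0,0,0],"fingers": 1},
  {"delta_pos": [0,0,0.18],"dr": [0,0,0],"fingers": 1},
])

```text
time: 33.05
tool_pos: [0.5799, 0.1176, 0.0172]
tool_rot: [3.141, -0.0, 1.636]
contact_force: [-2.6, -0.1, 5.6]
opening: 0.0451
grip_force: 20.0
```

Seated. I release, lift and move aside.

>>> step_arm([
  {"delta_pos": [0,0,0],"dr": [0,0,0],"fingers": -0.3},
  {"delta_pos": [0,0,0],"dr": [0,0,0],"fingers": -0.3},
  {"delta_pos": [0,0,0],"dr": [0,0,0],"fingers": -0.3},
  {"delta_pos": [0,0,-1],"dr": [0,0,0],"fingers": -0.3},
  {"delta_pos": [0,0,-3],"dr": [0,0,0],"fingers": -0.3},
])

```text
time: 33.67
tool_pos: [0.5793, 0.1176, 0.0464]
tool_rot: [-3.14, -0.0, 1.636]
contact_force: [1.1, -0.5, 0.1]
opening: 0.0598
grip_force: 0.0
```

>>> step_arm([
  {"delta_pos": [0,0,-4],"dr": [0,0,0],"fingers": -0.3},
  {"delta_pos": [0,0,-9],"dr": [0,0,0],"fingers": -0.5},
  {"delta_pos": [-5,0,-12],"dr": [0,0,0],"fingers": -0.5},
  {"delta_pos": [-11,0,-12],"dr": [0,0,0],"fingers": -0.5},
  {"delta_pos": [-17,0,-12],"dr": [0,0,0],"fingers": -0.5},
])

```text
time: 34.3
tool_pos: [0.5912, -0.0535, 0.1678]
tool_rot: [3.139, 0.001, 1.637]
contact_force: [0.2, -0.2, 0.1]
opening: 0.0684
grip_force: 0.0
```

>>> step_arm([
  {"delta_pos": [-6,0,0],"dr": [0,0,0],"fingers": -0.5},
  {"delta_pos": [-12,0,0],"dr": [0,0,0],"fingers": -0.5},
  {"delta_pos": [-18,0,0],"dr": [0,0,0],"fingers": -0.5},
  {"delta_pos": [-18,0,0],"dr": [0,0,0],"fingers": -0.5},
  {"delta_pos": [-18,0,0],"dr": [0,0,0],"fingers": -0.5},
])

```text
time: 34.92
tool_pos: [0.6025, -0.2313, 0.1665]
tool_rot: [-3.142, -0.001, 1.635]
contact_force: [0.6, 0.3, 0.3]
opening: 0.0689
grip_force: 0.0
```

```bash
python3 - <<'E'
from h import *
im=viewer.read_camera("top");s=viewer.read_camera("scene")
a=cv2.resize(im[165:215,172:298,::-1],None,fx=6,fy=6,interpolation=2)
b=cv2.resize(s[145:235,330:456,::-1],(a.shape[1]//2,270),interpolation=2); b=np.hstack([b,np.zeros((270,a.shape[1]-b.shape[1],3),np.uint8)])
cv2.imwrite("pics/fin.png",np.vstack([a,b])); need(.57,.1,.15,1.6)
E
```

```text
t 35.02 pos [ 0.6028 -0.2302  0.1667] rot [179.9922  -0.0235  93.8269] d [33.1618 -1.0658  1.6789] dr [ 0.0073 -0.0236  2.1536]
```

View pics/fin.png

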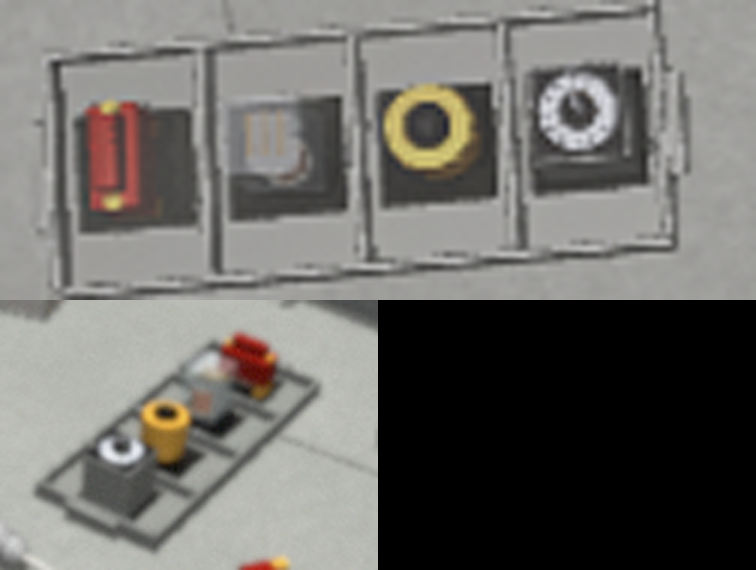

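All four stand upright in order. I check the centres in numbers and hand in.

```bash
python3 - <<'E'
from h import *
p=viewer.camera_params("top"); c=lambda x,y:((x+.5)/6-.5+172,(y+.5)/6-.5+165)
for n,x,y,z,b in (("fuse",116,157,.056,(.5664,.334)),("relay",267,141,.066,(.5706,.2622)),("plug",428,127,.054,(.5754,.1907)),("timer",578,110,.054,(.5801,.1191))):
    print(n,(ray(p,*c(x,y),z)[:2]-b)*1000)
print(robot.hand_in())
E
```

```text
fuse [-2.801  -6.3397]
relay [-2.9462 -5.7455]
plug [-0.5856 -4.5393]
timer [ 1.1402 -1.4243]
the job is handed in; nothing more can be done
None
```

The job is handed in at about 35 s: the fuse carrier, relay, test plug and timer stand upright and released in bays 1–4, in rail order. The last top-camera check, printed in the same script that handed in, put their centres 2 to 7 mm from the bay centres (fuse and relay furthest), while arm poses and close-up measurements had put them within about 2 mm; I did not resolve that difference, and no verdict came back.

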